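# Swap type trays

### The job

Three type trays slide in low grey housings, and the red-lipped one has been left out. Push the red tray fully home with the fingers first; then hook a fingertip behind the lip of the blue tray, from the inside without touching the lip's outer face, and draw it fully out to its stop. Leave the yellow tray shut, pinch and lift nothing, do not disturb the things standing around, and finish with the hand clear.

Things in the scene. Friction and masses are not known exactly. Their poses are not given: they have to be found in the camera images.
- blue_unit: low grey steel housing (fixed, may stand turned some degrees), 116 mm wide, 150 mm deep, 60 mm high, open towards the robot, blue sticker on its roof. Origin: on the table, at the middle of the housing's front edge; local x points from the front into the housing (away from the robot), local y to the left, z up
- blue_tray (a joint): travel of the blue-lipped wooden tray, m: 0 home, 0.10 out at its stop; slides along its housing's local -x. 1.5 N friction plus 5 N per m/s; stays put. Tray 98 mm wide, floor top at 13 mm height, side walls to 38 mm. Behind the lip an empty pocket 88 wide, 68 mm long, ended by a 33 mm high divider; tray home, the housing's roof (54 to 60 mm high) begins 58 mm behind the lip's inner face
- blue_lip (a point): middle of the top edge of the blue tray's upright front lip, moves with the tray: 46 mm above the table. The lip is an upright blue board 98 mm wide; its inner face lies 4 mm behind this point (towards the housing), its outer face 8 mm in front. With the tray home this point is at housing-local x = -62 mm
- red_unit: low grey steel housing (fixed, may stand turned some degrees), 116 mm wide, 150 mm deep, 60 mm high, open towards the robot, red sticker on its roof. Origin: on the table, at the middle of the housing's front edge; local x points from the front into the housing (away from the robot), local y to the left, z up
- red_tray (a joint): travel of the red-lipped wooden tray, m: 0 home, 0.10 out at its stop; slides along its housing's local -x. 1.5 N friction plus 5 N per m/s; stays put. Tray 98 mm wide, floor top at 13 mm height, side walls to 38 mm. Behind the lip an empty pocket 88 wide, 68 mm long, ended by a 33 mm high divider; tray home, the housing's roof (54 to 60 mm high) begins 58 mm behind the lip's inner face
- red_lip (a point): middle of the top edge of the red tray's upright front lip, moves with the tray: 46 mm above the table. The lip is an upright red board 98 mm wide; its inner face lies 4 mm behind this point (towards the housing), its outer face 8 mm in front. With the tray home this point is at housing-local x = -62 mm
- yellow_unit: low grey steel housing (fixed, may stand turned some degrees), 116 mm wide, 150 mm deep, 60 mm high, open towards the robot, yellow sticker on its roof. Origin: on the table, at the middle of the housing's front edge; local x points from the front into the housing (away from the robot), local y to the left, z up
- yellow_tray (a joint): travel of the yellow-lipped wooden tray, m: 0 home, 0.10 out at its stop; slides along its housing's local -x. 1.5 N friction plus 5 N per m/s; stays put. Tray 98 mm wide, floor top at 13 mm height, side walls to 38 mm. Behind the lip an empty pocket 88 wide, 68 mm long, ended by a 33 mm high divider; tray home, the housing's roof (54 to 60 mm high) begins 58 mm behind the lip's inner face
- yellow_lip (a point): middle of the top edge of the yellow tray's upright front lip, moves with the tray: 46 mm above the table. The lip is an upright yellow board 98 mm wide; its inner face lies 4 mm behind this point (towards the housing), its outer face 8 mm in front. With the tray home this point is at housing-local x = -62 mm
- blue_face: the blue outer skin of the blue tray's lip, 98 mm wide, 4 mm thick, from 7 to 41 mm above the table (moves with the tray; its origin is not on the skin: it lies on the table at the housing's front edge when the tray is home, 62 mm behind the lip point). Not to be touched: the blue tray is drawn from behind the lip
- ink_jar: bystander: small glass ink jar, 44 mm wide, 55 mm high, on the rear half of the yellow housing's roof; origin under its centre
- ink_tin: bystander: aluminium ink tin, 56 mm wide, 45 mm high, on the rear half of the red housing's roof; origin under its centre
- wood_type: bystander: wooden printing block 36 x 50 x 23.5 mm, on the rear half of the blue housing's roof; origin under its centre
- brayer: bystander: ink roller lying on the table at the left, roller 36 mm thick and about 110 mm wide with its frame, handle about 130 mm long towards local -x; origin under the roller's centre
- water_cup: bystander: white mug, 72 mm wide, 80 mm high, at the left; origin under its centre
- ink_dish: bystander: white shallow dish, 110 mm wide, 20 mm high, at the right; origin under its centre
- brush: bystander: brush 180 mm long lying along its local x at the right
There are look-alikes about, which are no part of the job. What is shaped like the blue_unit but green is not meant.

How it is judged (in metres and radians):
On the way, in this order (a step that is already met when the one before it is completed fails the run):
1. the red tray is pushed fully home (value of joint red_tray below 0.006 m and value of joint blue_tray below 0.03 m), for 0.2 s.
2. the blue tray is drawn fully out (value of joint blue_tray above 0.093 m and value of joint red_tray below 0.006 m), for 0.2 s.
At the end, for the whole second after the job is handed in: Red and yellow trays within 6 mm of fully home, blue tray within 7 mm of its 100 mm stop and at rest, every bystander within 20 mm of where it stood (all of step 2 and value of joint yellow_tray below 0.006 m and velocity of joint blue_tray between -0.01 and 0.01 m/s and distance of each of ink_jar, ink_tin, wood_type, brayer, water_cup, ink_dish, brush from where it was at the start of the episode below 0.02 m); the robot touches nothing.
It fails at once if the blue tray is drawn out (over 30 mm) before the red tray is home (value of joint blue_tray above 0.03 m and value of joint red_tray above 0.012 m).
It fails at once if the yellow tray is drawn out more than 10 mm (value of joint yellow_tray above 0.01 m).
It fails at once if the fingers press on the outer face of the blue lip (over 3 N: pinched, not hooked) (contact force between the fingers and blue_face above 3 N).
It fails at once if a bystander is lifted or moved more than 20 mm (distance of any of ink_jar, ink_tin, wood_type, brayer, water_cup, ink_dish, brush from where it was at the start of the episode above 0.02 m).
It also fails if it takes over 43 s, if anything falls off the work surface, if the arm or the gripper's body presses on something with over 40 N, if the wrist force passes 120 N, or if a joint passes its speed limit or range.

### The arm

A 6-joint arm with a two-finger parallel gripper is mounted at the origin on the work surface. World frame = base frame: x ahead of the robot, y to its left, z up, the work surface at z = 0. Lengths are in mm, angles in rad, forces in N, time in s.
With the tool pointing down it reaches from about 350 to 975 mm from the base axis. Payload 7.1 kg.
Tool frame: the origin (TCP) lies at the very end of the fingers, on their centre line; the grasp point (between the pads) lies 19 mm behind it; z points along the fingers, y is the direction in which the jaws open and shut (so a half turn about z gives the same grasp; the last joint's range is limited). The gripper opens to 88 mm and grips with 3 to 60 N. Pads are 20 mm wide; open, the fingers measure 115 mm over their backs; the gripper's body (75 mm by 178 mm) begins 61 mm behind the grasp point.
Start: joints at [-1.146, 0.423, 1.63, -0, 1.089, -0.019], TCP at [268.373, -564.429, 222.675] pointing down, gripper open.
Joint ranges: [-3, 3], [-0.9, 2.11], [0.09, 2.58], [-1.31, 4.45], [0.11, 2.69], [-2.54, 2.54]. Speed limits (rad/s): [2.39, 2.39, 3.01, 3.14, 3.14, 3.14].

### API

Orientations are given as a rotation vector (axis times angle).
In Python, from workcell import ctrl, imaging gives the robot as it stands. The module is installed in compiled form; this text tells all that it offers.
- The arm moves only by the shell command python3 -m pendant 'ROWS'. ROWS is JSON, a list of rows, each an object with "turn": the turn, a rotation vector about the world's x, y, z in rad, a list of three; "dp": the shift along the world's x, y, z in m, a list of three; "claw": the finger opening in m, from 0 to 0.0878. A call has 1 to 8 rows; each row is the pose to reach, as a shift and turn from the pose commanded when the call began; what a row does not reach only later rows make up. A row lasts 1/10 s, in which the tool goes at most 50 mm and 8.59 degrees, less where a joint would pass 70% of its speed; a pose out of reach is approached as far as the arm can. A call with a gripper value outside its range is refused whole. The fingers move at their own pace and stop on an object; the grip force is fixed at half the most. Time passes only in rows, so rows that repeat a pose let the fingers close. It gives the time, the measured TCP pose, the force and the opening at its end, in the units of the state.
- ctrl.get_obs(): the state, without advancing time (a new reading comes with each control period).
- imaging.get_image(name): name is "side" or "top"; returns a dict with "pixels" (400x640x3 uint8, blue, green, red), "fov_y" (degrees; the focal length in pixels is half the picture's height over the tangent of half this angle, whatever the lens; pixels are square), "cx", "cy" (the principal point, pixels), "k1" (the pictures are not rectified: a ray, as slopes to the right and down, at radius r is drawn at 1 + k1 r^2 times it, then the intrinsics apply), "xyz" and "rotation" of the camera in the world. Camera axes: x right, y up, looking along -z (the intrinsics and any distortion apply to the point x, -y, -z); pixel columns grow to the right and rows downward; lengths in mm; the calibration is good to about 2 mm. A picture is of the moment at which its call begins. There is no depth.
- ctrl.close_job(): hands the job in, once; it reports no verdict.
The state is a dict: "t": time; "qpos": joint angles; "qvel": joint speeds; "joint_torque": joint torques, N m; "ee_pos": TCP position; "orientation": TCP orientation; "ft_force": force on the tool from outside, world axes, zero at the start; "moment": the same for the moment, N m; "width": finger opening in mm.
Only numpy, scipy, OpenCV 4.12 (cv2) and the standard library are available. Lean on these libraries where they do the work, as an engineer would, in place of code of your own. Each camera call takes 0.05 s, during which the arm holds its last target.

## Working session

There is one attempt and no reset: what is moved stays moved. The work goes in short steps, Python scripts to look and compute and a shell command to move; the robot and the scene stay as the last step left them, time stands still between calls to the robot, and variables do not carry over. Pictures are saved under pics/ and viewed, and the job is handed in when it is done.

```bash
mkdir -p pics; python3 - <<'E'
from workcell import ctrl, imaging
import cv2
o=ctrl.get_obs();print(o)
for n in("side","top"):
    d=imaging.get_image(n);cv2.imwrite(f"pics/{n}0.png",d["pixels"]);print({k:v for k,v in d.items() if k!="pixels"})
E
```

```text
{'t': 0.0, 'qpos': array([-1.14598899e+00,  4.23814802e-01,  1.63071021e+00, -1.41152127e-06,
        1.08858193e+00, -1.89897748e-02]), 'qvel': array([ 0.00131065, -0.00050724, -0.00196283, -0.00117482, -0.00092535,
        0.00096362]), 'joint_torque': array([-3.46929346e-04, -5.44641960e+01, -2.73671025e+01,  6.43755728e-02,
        2.27137335e-02, -1.26802656e-04]), 'ee_pos': array([ 268.1536095 , -563.92741921,  221.91001131]), 'orientation': array([-3.06311823e+00, -6.91082696e-01,  4.81037926e-04]), 'ft_force': array([ 0.27570914,  0.05139288, -0.70622333]), 'moment': array([ 0.01969085, -0.00339944,  0.02927145]), 'width': 87.70246214361748}
{'fov_y': 50.526677306047844, 'cx': 315.9206410258524, 'cy': 189.78143837252838, 'k1': -0.08340747010568986, 'xyz': array([ 169.37546421,  784.58147273, 1034.06084415]), 'rotation': array([ 0.24685273, -0.96870126, -2.51496846])}
{'fov_y': 54.28766106488192, 'cx': 320.37449984399365, 'cy': 200.96613888845363, 'k1': -0.09642079674052269, 'xyz': array([ 512.46485213,   11.21344115, 1005.76040843]), 'rotation': array([ 0.04863315, -0.04747434, -1.56586536])}
```

View pics/side0.png

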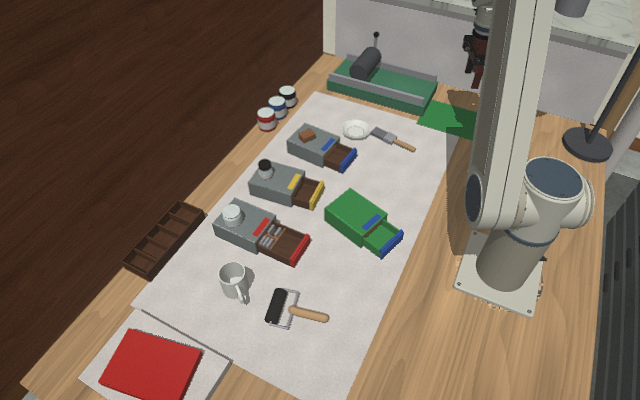

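View pics/top0.png

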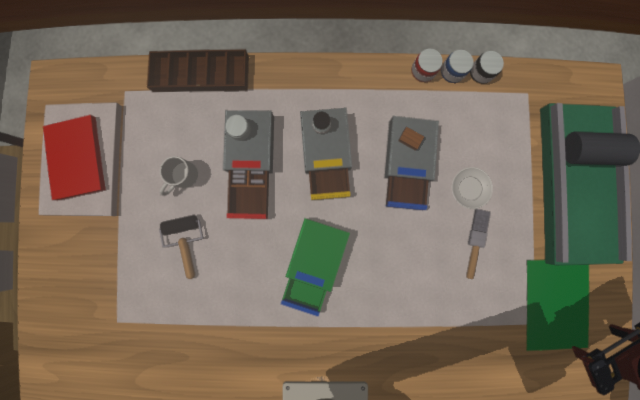

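Red is on the left (top view, lip at about (248,215)) and its tray is out. Yellow is at (330,196) and blue on the right at (407,206), both home. The green decoy sits nearer the robot at (318,265). Next I measure them.

```bash
cat > h.py <<'E'
from workcell import ctrl, imaging
import cv2, numpy as np
from scipy.spatial.transform import Rotation as R
def cam(n):
    d=imaging.get_image(n); f=200/np.tan(np.radians(d["fov_y"])/2)
    d["f"]=f; d["R"]=R.from_rotvec(d["rotation"]).as_matrix(); return d
def ray(d,uv):
    uv=np.atleast_2d(uv).astype(float); p=(uv-[d["cx"],d["cy"]])/d["f"]; q=p.copy()
    for _ in range(30): q=p/(1+d["k1"]*(q**2).sum(1,keepdims=True))
    v=np.c_[q[:,0],-q[:,1],-np.ones(len(q))]; return v@d["R"].T
def onz(d,uv,z):
    v=ray(d,uv); c=np.array(d["xyz"]); t=(z-c[2])/v[:,2]; return c+v*t[:,None]
def proj(d,P):
    v=(np.atleast_2d(P)-d["xyz"])@d["R"]; q=np.c_[v[:,0]/-v[:,2],v[:,1]/v[:,2]]
    q=q*(1+d["k1"]*(q**2).sum(1,keepdims=True)); return q*d["f"]+[d["cx"],d["cy"]]
E
python3 - <<'E'
from h import *
d=cam("top");im=d["pixels"]
c=cv2.resize(im[95:235,200:460],None,fx=3,fy=3,interpolation=cv2.INTER_CUBIC);cv2.imwrite("pics/topz.png",c)
hsv=cv2.cvtColor(im,cv2.COLOR_BGR2HSV)
s=cam("side")
cv2.imwrite("pics/sidez.png",cv2.resize(s["pixels"][110:280,200:370],None,fx=3.5,fy=3.5,interpolation=cv2.INTER_CUBIC))
hs=cv2.cvtColor(s["pixels"],cv2.COLOR_BGR2HSV)
for nm,D,H in(("top",d,hsv),("side",s,hs)):
  for col,(lo,hi) in {"red":((0,150,80),(8,255,255)),"yel":((20,140,100),(32,255,255)),"blu":((105,120,60),(125,255,255))}.items():
    m=cv2.inRange(H,np.array(lo),np.array(hi))
    if col=="red": m|=cv2.inRange(H,np.array((172,150,80)),np.array((180,255,255)))
    n,l,st,ce=cv2.connectedComponentsWithStats(m)
    for i in range(1,n):
        if 25<st[i,4]<1500:
            r=cv2.minAreaRect(np.argwhere(l==i)[:,::-1].astype(np.float32))
            print(nm,col,st[i],ce[i].round(1),np.round(cv2.boxPoints(r),1).tolist(), onz(D,ce[i],60 )[0].round(0)[:2],onz(D,ce[i],46)[0].round(0)[:2])
E
```

```text
top red [416  61  10  13  27] [419.5  67.5] [[413.79998779296875, 62.79999923706055], [416.1000061035156, 60.900001525878906], [425.5, 72.5999984741211], [423.20001220703125, 74.5]] [ 910. -237.] [ 915. -241.]
top red [233 161  27   6 161] [245.9 163.5] [[233.0, 161.0], [259.0, 161.0], [259.0, 166.0], [233.0, 166.0]] [662. 195.] [664. 198.]
top red [227 213  39   5 157] [245.7 215.4] [[227.0, 213.0], [265.0, 213.0], [265.0, 217.0], [227.0, 217.0]] [534. 193.] [535. 196.]
top yel [314 159  28   9 187] [327.5 162.8] [[313.5, 160.6999969482422], [341.0, 158.39999389648438], [341.5, 165.0], [314.0, 167.1999969482422]] [664.  -5.] [666.  -5.]
top yel [311 191  39   9 211] [330.1 194.9] [[310.70001220703125, 193.89999389648438], [349.0, 190.6999969482422], [349.3999938964844, 196.0], [311.1000061035156, 199.1999969482422]] [585. -12.] [586. -12.]
top blu [398 168  28   8 171] [411.4 171.5] [[397.6000061035156, 173.1999969482422], [398.20001220703125, 167.0], [425.29998779296875, 169.6999969482422], [424.70001220703125, 175.89999389648438]] [ 644. -211.] [ 646. -214.]
top blu [388 202  39  
[... 1821 characters left out ...]
lu [321 138  14  13  67] [327.5 144.2] [[320.5, 148.5], [332.0, 137.0], [335.0, 140.0], [323.5, 151.5]] [ 642. -206.] [ 648. -221.]
side blu [340 148  17  25 165] [347.8 159.8] [[336.6000061035156, 167.5], [353.29998779296875, 147.39999389648438], [358.8999938964844, 152.10000610351562], [342.20001220703125, 172.1999969482422]] [ 547. -167.] [ 553. -180.]
side blu [362 214  19  16 109] [371.  221.7] [[361.5, 226.39999389648438], [377.20001220703125, 212.6999969482422], [380.70001220703125, 216.8000030517578], [365.1000061035156, 230.5]] [381.  41.] [384.  30.]
side blu [379 230  25  29 251] [391.  243.5] [[376.0, 253.0], [400.0, 229.0], [405.5, 234.5], [381.5, 258.5]] [301.  87.] [303.  77.]
```

View pics/topz.png

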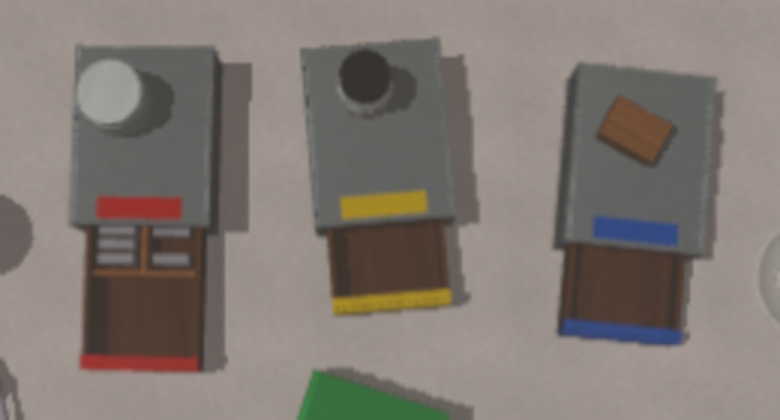

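View pics/sidez.png

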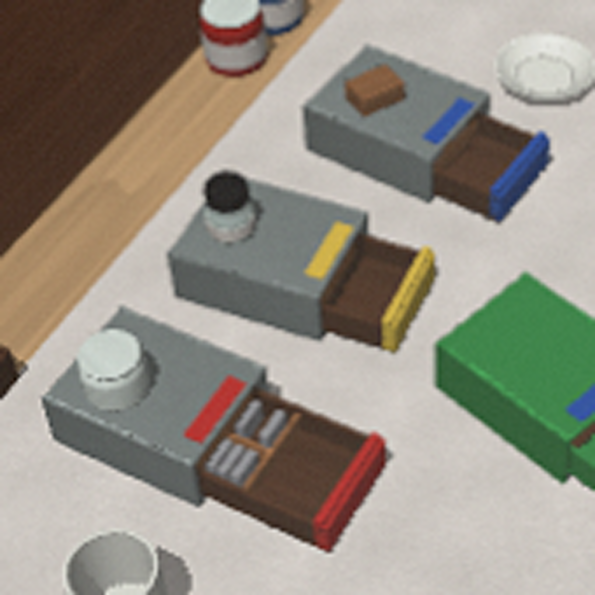

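```bash
python3 - <<'E'
from h import *
d=cam("top")
im=cv2.cvtColor(d["pixels"],cv2.COLOR_BGR2HSV)
B={"red":(227,213,39,5),"red_st":(233,161,27,6),"yel":(311,191,39,9),"yel_st":(314,159,28,9),"blu":(388,202,39,7),"blu_st":(398,168,28,8)}
for k,(x,y,w,h) in B.items():
    s=im[y:y+h,x:x+w]; ys,xs=np.nonzero(s[...,1]>130)
    P=onz(d,np.c_[xs+x,ys+y],60 if 'st' in k else 46)[:,:2]
    vx,vy,cx,cy=cv2.fitLine(P.astype(np.float32),cv2.DIST_L2,0,.01,.01).ravel()
    u=(P-[cx,cy])@[vx,vy];v=(P-[cx,cy])@[-vy,vx]
    a=np.degrees(np.arctan2(vy,vx))%180-90
    print(k,"c",cx.round(1),cy.round(1),"heading",a.round(1),"len",(np.ptp(u)+2.5).round(1),"wid",(np.ptp(v)+2.5).round(1), v.min(),v.max())
# roof corners read from zoomed picture (x3, offset 200,95)
Z={"red":[(77,46),(216,46),(212,228),(71,222)],"blue":[(577,64),(715,77),(710,257),(560,247)],"yel":[(302,50),(439,39),(453,219),(318,232)]}
for k,q in Z.items():
    P=onz(d,(np.array(q)+1)/3-.33+[200,95],60)[:,:2]; fm=(P[2]+P[3])/2; rm=(P[0]+P[1])/2; e=rm-fm
    print(k,P.round(0).tolist(),"front",fm.round(1),"head",np.degrees(np.arctan2(e[1],e[0])).round(1),"depth",np.hypot(*e).round(1),"w",np.hypot(*(P[3]-P[2])).round(1))
# decoy / cup heights aside: side view estimate of mug, brayer
print("mug,dish",onz(d,[(174,171),(473,188),(190,230)],40)[:,:2].round(0).tolist())
o=ctrl.get_obs();print(R.from_rotvec(o["orientation"]).as_matrix().round(3))
E
```

```text
red c 535.2 198.0 heading -0.7 len 97.2 wid 13.3 -5.557814161964517 5.207003781054826
red_st c 661.8 195.0 heading -0.0 len 67.0 wid 15.0 -6.2275994502390635 6.226472506750685
yel c 586.6 -11.7 heading 5.3 len 97.5 wid 17.1 -7.300575838489969 7.290451691955811
yel_st c 664.0 -4.9 heading 5.5 len 70.1 wid 19.7 -8.420094874542015 8.796331679055552
blu c 561.3 -202.4 heading -5.2 len 97.7 wid 11.6 -4.528278242868156 4.614731089218922
blu_st c 643.8 -211.3 heading -5.0 len 69.4 wid 17.2 -7.3759915039019965 7.290071897541694
red [[796.0, 249.0], [795.0, 133.0], [643.0, 134.0], [648.0, 250.0]] front [645.7 192. ] head -0.4 depth 149.8 w 116.3
blue [[782.0, -166.0], [772.0, -281.0], [622.0, -274.0], [629.0, -150.0]] front [ 625.4 -211.7] head -4.4 depth 152.0 w 124.0
yel [[792.0, 62.0], [802.0, -51.0], [651.0, -62.0], [640.0, 47.0]] front [645.9  -7.5] head 4.8 depth 151.4 w 110.5
mug,dish [[646.0, 383.0], [606.0, -373.0], [498.0, 337.0]]
[[ 0.903  0.429 -0.   ]
 [ 0.429 -0.903  0.001]
 [ 0.    -0.001 -1.   ]]
```

Sizes come out right: lips 97 mm, roofs 116 x 150 mm. The red lip is at about (537,196) with travel near 47 mm. The blue lip is at about (563,-202) with heading about -5°. Next I cross over to red with the fingers closed.

```bash
python3 -m pendant '[{"dp":[0.0125,0.048,0],"turn":[0,0,-0.11],"claw":0},{"dp":[0.025,0.096,0],"turn":[0,0,-0.22],"claw":0},{"dp":[0.0375,0.144,0],"turn":[0,0,-0.33],"claw":0},{"dp":[0.05,0.192,0],"turn":[0,0,-0.443],"claw":0},{"dp":[0.0625,0.24,0],"turn":[0,0,-0.443],"claw":0},{"dp":[0.075,0.288,0],"turn":[0,0,-0.443],"claw":0},{"dp":[0.0875,0.336,0],"turn":[0,0,-0.443],"claw":0},{"dp":[0.1,0.384,0],"turn":[0,0,-0.443],"claw":0}]'
python3 -m pendant '[{"dp":[0.0125,0.048,0],"turn":[0,0,0],"claw":0},{"dp":[0.025,0.096,0],"turn":[0,0,0],"claw":0},{"dp":[0.0375,0.144,0],"turn":[0,0,0],"claw":0},{"dp":[0.05,0.192,0],"turn":[0,0,0],"claw":0},{"dp":[0.0625,0.24,0],"turn":[0,0,0],"claw":0},{"dp":[0.075,0.288,0],"turn":[0,0,0],"claw":0},{"dp":[0.0875,0.336,0],"turn":[0,0,0],"claw":0},{"dp":[0.1,0.376,0],"turn":[0,0,0],"claw":0}]'
python3 -c "
from workcell import ctrl;print(ctrl.get_obs())"
```

```text
t: 1.05
ee_pos: [368.5, -178.6, 222.9]
orientation: [3.141, 0.0, 0.001]
ft_force: [0.4, 0.1, 0.0]
width: 27.2
t: 1.85
ee_pos: [468.5, 198.2, 222.8]
orientation: [-3.141, -0.003, -0.001]
ft_force: [0.7, -0.4, -0.0]
width: 0.6
{'t': 1.85, 'qpos': array([3.76868748e-01, 2.52201677e-01, 1.88405107e+00, 8.26971796e-05,
       1.00481954e+00, 1.94558212e+00]), 'qvel': array([ 0.65784014,  0.39383953, -0.53298063, -0.00550588,  0.13883475,
        0.65627171]), 'joint_torque': array([ -2.03423135, -44.89954948, -22.92861879,   0.20122839,
        -0.1639658 ,  -0.68106623]), 'ee_pos': array([468.49489801, 198.24533862, 222.79588856]), 'orientation': array([-3.14133500e+00, -3.20201288e-03, -7.20039238e-04]), 'ft_force': array([ 0.73579101, -0.36627583, -0.02650658]), 'moment': array([0.00597815, 0.02383067, 0.0345284 ]), 'width': 0.6336718463332855}
```

```bash
python3 -m pendant '[{"dp":[0,0,-0.04],"turn":[0,0,0],"claw":0},{"dp":[0,0,-0.08],"turn":[0,0,0],"claw":0},{"dp":[0,0,-0.12],"turn":[0,0,0],"claw":0},{"dp":[0,0,-0.15],"turn":[0,0,0],"claw":0},{"dp":[0,0,-0.175],"turn":[0,0,0],"claw":0},{"dp":[0,0,-0.195],"turn":[0,0,0],"claw":0},{"dp":[0,0,-0.197],"turn":[0,0,0],"claw":0},{"dp":[0,0,-0.197],"turn":[0,0,0],"claw":0}]'
python3 - <<'E'
from h import *
for n in("top","side"):
    d=cam(n);u,v=proj(d,[530,196,40])[0].astype(int);c=d["pixels"][max(0,v-60):v+60,max(0,u-80):u+80]
    cv2.imwrite(f"pics/{n}1.png",cv2.resize(c,None,fx=4,fy=4,interpolation=cv2.INTER_CUBIC))
E
```

```text
t: 2.65
ee_pos: [468.2, 195.5, 25.5]
orientation: [3.141, 0.001, -0.001]
ft_force: [0.5, -0.2, -0.1]
width: 0.3
```

View pics/side1.png

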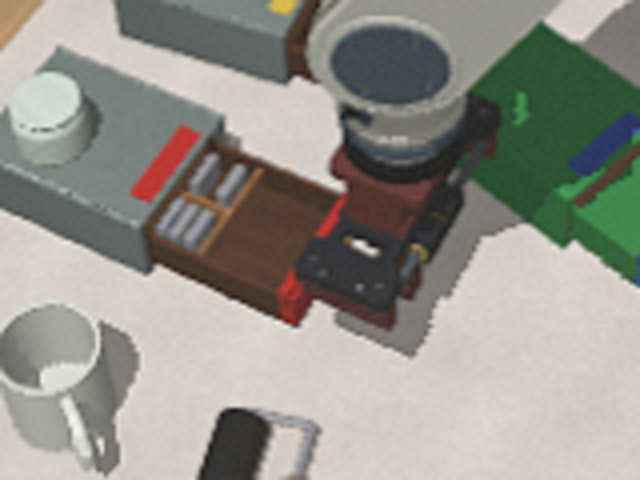

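The hand is down in front of the red lip, around (300,280) in this crop, clear of the brayer and mug. Now I push.

```bash
python3 -m pendant '[{"dp":[0.015,0,0],"turn":[0,0,0],"claw":0},{"dp":[0.03,0,0],"turn":[0,0,0],"claw":0},{"dp":[0.04,0,0],"turn":[0,0,0],"claw":0},{"dp":[0.048,0,0],"turn":[0,0,0],"claw":0},{"dp":[0.056,0,0],"turn":[0,0,0],"claw":0},{"dp":[0.064,0,0],"turn":[0,0,0],"claw":0},{"dp":[0.072,0,0],"turn":[0,0,0],"claw":0},{"dp":[0.08,0,0],"turn":[0,0,0],"claw":0}]'
python3 -m pendant '[{"dp":[0.003,0,0],"turn":[0,0,0],"claw":0},{"dp":[0.006,0,0],"turn":[0,0,0],"claw":0},{"dp":[0.008,0,0],"turn":[0,0,0],"claw":0},{"dp":[0.01,0,0],"turn":[0,0,0],"claw":0}]'
```

```text
t: 3.55
ee_pos: [548.6, 195.4, 25.5]
orientation: [3.141, 0.001, -0.001]
ft_force: [-1.7, -1.0, 1.8]
width: 0.3
t: 3.95
ee_pos: [558.2, 195.5, 25.5]
orientation: [3.141, 0.001, -0.001]
ft_force: [-2.2, -0.8, 1.0]
width: 0.6
```

Light push force, about 2 N, so the tray is sliding. I continue in 2 mm steps to the stop.

```bash
python3 -m pendant '[{"dp":[0.002,0,0],"turn":[0,0,0],"claw":0},{"dp":[0.004,0,0],"turn":[0,0,0],"claw":0}]'
python3 -m pendant '[{"dp":[0.002,0,0],"turn":[0,0,0],"claw":0},{"dp":[0.003,0,0],"turn":[0,0,0],"claw":0}]'
```

```text
t: 4.15
ee_pos: [562.2, 195.4, 25.6]
orientation: [3.141, 0.001, -0.001]
ft_force: [-0.7, -1.2, -0.0]
width: 0.4
t: 4.35
ee_pos: [563.6, 195.4, 25.5]
orientation: [3.141, 0.001, -0.006]
ft_force: [-9.4, 1.9, 7.2]
width: 0.6
```

```bash
python3 -m pendant '[{"dp":[0.001,0,0],"turn":[0,0,0],"claw":0},{"dp":[0.001,0,0],"turn":[0,0,0],"claw":0},{"dp":[0.001,0,0],"turn":[0,0,0],"claw":0}]'
```

```text
t: 4.65
ee_pos: [563.6, 195.3, 25.4]
orientation: [3.141, 0.001, -0.009]
ft_force: [-10.3, 1.0, 6.4]
width: 0.3
```

It has hit the hard stop at x = 563.6, as predicted. Back off, lift, look.

```bash
python3 -m pendant '[{"dp":[-0.01,0,0],"turn":[0,0,0],"claw":0},{"dp":[-0.03,0,0],"turn":[0,0,0],"claw":0},{"dp":[-0.05,0,0.03],"turn":[0,0,0],"claw":0},{"dp":[-0.06,0,0.07],"turn":[0,0,0],"claw":0},{"dp":[-0.06,0,0.115],"turn":[0,0,0],"claw":0},{"dp":[-0.06,-0.02,0.155],"turn":[0,0,0],"claw":0},{"dp":[-0.06,-0.06,0.175],"turn":[0,0,0],"claw":0},{"dp":[-0.06,-0.11,0.175],"turn":[0,0,0],"claw":0}]'
python3 -m pendant '[{"dp":[0,-0.045,0],"turn":[0,0,0],"claw":0},{"dp":[0,-0.09,0],"turn":[0,0,0],"claw":0},{"dp":[0,-0.135,0],"turn":[0,0,0],"claw":0},{"dp":[0,-0.135,0],"turn":[0,0,0],"claw":0}]'
python3 - <<'E'
from h import *
d=cam("top");cv2.imwrite("pics/top2.png",cv2.resize(d["pixels"][90:330,120:520],None,fx=2,fy=2,interpolation=cv2.INTER_CUBIC))
im=cv2.cvtColor(d["pixels"],cv2.COLOR_BGR2HSV)
s=im[150:230,220:275];ys,xs=np.nonzero((s[...,1]>150)&((s[...,0]<8)|(s[...,0]>172)))
for lo,hi,z in((150,172,60),(172,230,46)):
    k=(ys+150>=lo)&(ys+150<hi);print(k.sum(),onz(d,[[xs[k].mean()+220,ys[k].mean()+150]],z).round(1))
E
```

```text
t: 5.45
ee_pos: [509.2, 86.0, 204.7]
orientation: [-3.14, -0.006, -0.015]
ft_force: [-0.0, 0.2, -0.7]
width: 0.7
t: 5.85
ee_pos: [506.9, -53.7, 201.2]
orientation: [3.14, -0.006, 0.004]
ft_force: [-0.8, 1.1, -0.5]
width: 0.5
161 [[661.7 195.2  60. ]]
168 [[583.5 192.2  46. ]]
```

View pics/top2.png

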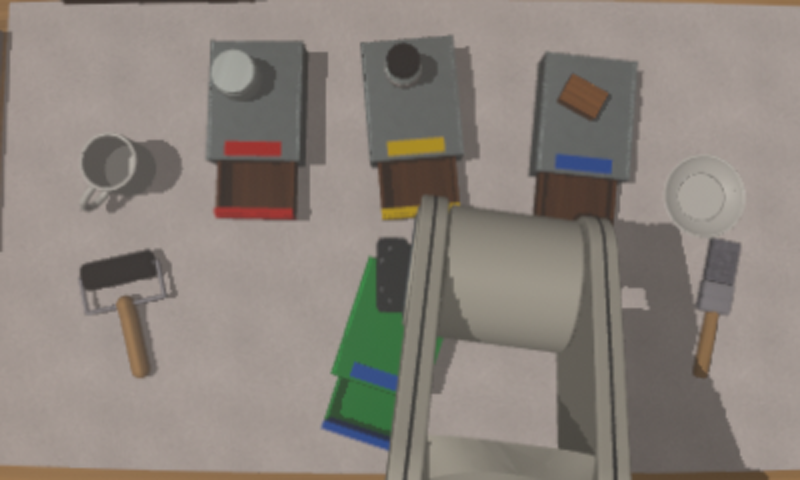

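The red tray is home: its lip (254,212 in the picture) is level with yellow's, 78 mm from the sticker, and nothing was disturbed. The blue tray pocket is partly hidden by the arm but was measured earlier. Next I check the settled pose.

```bash
python3 -m pendant '[{"dp":[0,0,0],"turn":[0,0,-0.087],"claw":0},{"dp":[0,-0.045,0],"turn":[0,0,-0.087],"claw":0},{"dp":[0.04,-0.075,0],"turn":[0,0,-0.087],"claw":0},{"dp":[0.07,-0.11,0],"turn":[0,0,-0.087],"claw":0},{"dp":[0.09,-0.15,0],"turn":[0,0,-0.087],"claw":0},{"dp":[0.09,-0.155,0],"turn":[0,0,-0.087],"claw":0},{"dp":[0.09,-0.155,0],"turn":[0,0,-0.087],"claw":0}]'
```

```text
t: 6.6
ee_pos: [596.5, -204.0, 200.1]
orientation: [-3.138, 0.136, 0.001]
ft_force: [0.4, -0.2, 0.2]
width: 0.5
```

```bash
python3 -m pendant '[{"dp":[0,-0.0015,-0.04],"turn":[0,0,0],"claw":0},{"dp":[0,-0.0015,-0.08],"turn":[0,0,0],"claw":0},{"dp":[0,-0.0015,-0.11],"turn":[0,0,0],"claw":0},{"dp":[0,-0.0015,-0.13],"turn":[0,0,0],"claw":0},{"dp":[0,-0.0015,-0.13],"turn":[0,0,0],"claw":0}]'
python3 - <<'E'
from h import *
for n in("top","side"):
    d=cam(n);u,v=proj(d,[590,-205,50])[0].astype(int);c=d["pixels"][max(0,v-50):v+50,max(0,u-65):u+65]
    cv2.imwrite(f"pics/{n}3.png",cv2.resize(c,None,fx=5,fy=5,interpolation=cv2.INTER_CUBIC))
E
```

```text
t: 7.1
ee_pos: [593.6, -202.9, 67.9]
orientation: [-3.137, 0.133, 0.009]
ft_force: [-0.2, 0.0, -0.2]
width: 0.3
```

View pics/side3.png

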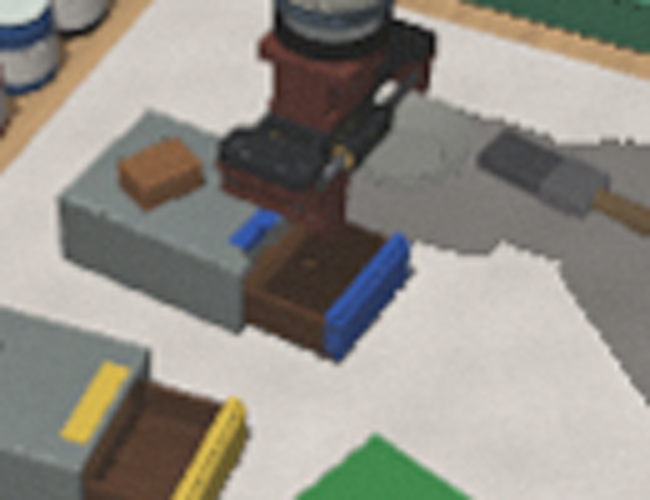

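View pics/top3.png

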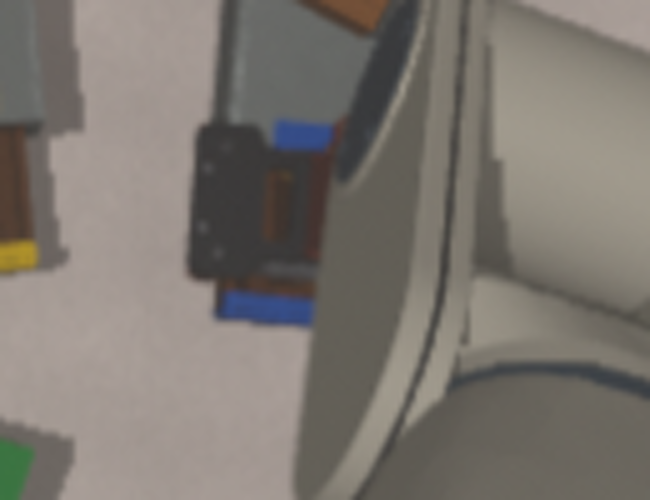

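The fingertip hangs above the blue pocket between lip and roof, with the side walls on both sides. The top view agrees: the hand straddles the pocket and the blue lip at (265,307) is in front. Now I descend into it.

```bash
python3 -m pendant '[{"dp":[0,0,-0.01],"turn":[0,0,0],"claw":0},{"dp":[0,0,-0.02],"turn":[0,0,0],"claw":0},{"dp":[0,0,-0.03],"turn":[0,0,0],"claw":0}]'
python3 -m pendant '[{"dp":[0,0,-0.008],"turn":[0,0,0],"claw":0},{"dp":[0,0,-0.016],"turn":[0,0,0],"claw":0},{"dp":[0,0,-0.016],"turn":[0,0,0],"claw":0}]'
```

```text
t: 7.5
ee_pos: [596.7, -205.9, 40.7]
orientation: [3.138, -0.135, 0.002]
ft_force: [-0.6, -0.7, -0.8]
width: 0.4
t: 7.8
ee_pos: [595.4, -205.7, 23.2]
orientation: [-3.138, 0.135, 0.003]
ft_force: [-0.4, -1.2, 0.4]
width: 0.3
```

```bash
python3 -m pendant '[{"dp":[-0.007,0.0006,0],"turn":[0,0,0],"claw":0},{"dp":[-0.014,0.0012,0],"turn":[0,0,0],"claw":0},{"dp":[-0.022,0.0019,0],"turn":[0,0,0],"claw":0},{"dp":[-0.032,0.0028,0],"turn":[0,0,0],"claw":0}]'
python3 -m pendant '[{"dp":[-0.01,0.0009,0],"turn":[0,0,0],"claw":0},{"dp":[-0.02,0.0018,0],"turn":[0,0,0],"claw":0},{"dp":[-0.03,0.0026,0],"turn":[0,0,0],"claw":0},{"dp":[-0.04,0.0035,0],"turn":[0,0,0],"claw":0},{"dp":[-0.05,0.0044,0],"turn":[0,0,0],"claw":0},{"dp":[-0.06,0.0052,0],"turn":[0,0,0],"claw":0},{"dp":[-0.065,0.0057,0],"turn":[0,0,0],"claw":0},{"dp":[-0.07,0.0061,0],"turn":[0,0,0],"claw":0}]'
```

```text
t: 8.2
ee_pos: [564.4, -203.2, 25.2]
orientation: [3.138, -0.136, 0.003]
ft_force: [2.4, 0.3, 0.0]
width: 0.6
t: 9.0
ee_pos: [493.7, -196.9, 24.6]
orientation: [-3.138, 0.136, 0.001]
ft_force: [2.1, 0.9, -0.2]
width: 0.5
```

The force is about 2 N in +x, so the tray is following. Slow finish to the stop.

```bash
python3 -m pendant '[{"dp":[-0.004,0.0003,0],"turn":[0,0,0],"claw":0},{"dp":[-0.008,0.0007,0],"turn":[0,0,0],"claw":0}]'
python3 -m pendant '[{"dp":[-0.003,0.0003,0],"turn":[0,0,0],"claw":0},{"dp":[-0.006,0.0005,0],"turn":[0,0,0],"claw":0}]'
```

```text
t: 9.2
ee_pos: [486.2, -196.3, 24.6]
orientation: [-3.139, 0.135, 0.0]
ft_force: [1.2, 1.2, -1.1]
width: 0.7
t: 9.4
ee_pos: [481.9, -196.2, 24.8]
orientation: [3.138, -0.136, 0.006]
ft_force: [12.1, 2.9, -7.3]
width: 0.5
```

```bash
python3 -m pendant '[{"dp":[-0.001,0.0001,0],"turn":[0,0,0],"claw":0},{"dp":[-0.002,0.0002,0],"turn":[0,0,0],"claw":0},{"dp":[-0.002,0.0002,0],"turn":[0,0,0],"claw":0}]'
```

```text
t: 9.7
ee_pos: [482.0, -196.5, 25.2]
orientation: [3.137, -0.136, 0.011]
ft_force: [11.2, 1.8, -6.9]
width: 0.7
```

Hard stop. Release inwards, still inside the pocket, then lift out and step aside.

```bash
python3 -m pendant '[{"dp":[0.008,-0.0007,0],"turn":[0,0,0],"claw":0},{"dp":[0.018,-0.0016,0],"turn":[0,0,0],"claw":0},{"dp":[0.02,-0.0017,0],"turn":[0,0,0],"claw":0},{"dp":[0.02,-0.0017,0.015],"turn":[0,0,0],"claw":0},{"dp":[0.02,-0.0017,0.045],"turn":[0,0,0],"claw":0},{"dp":[0.02,-0.0017,0.085],"turn":[0,0,0],"claw":0},{"dp":[0.02,-0.0017,0.13],"turn":[0,0,0],"claw":0},{"dp":[0.02,-0.0017,0.175],"turn":[0,0,0],"claw":0}]'
python3 -m pendant '[{"dp":[-0.015,-0.047,0],"turn":[0,0,0],"claw":0},{"dp":[-0.03,-0.094,0],"turn":[0,0,0],"claw":0},{"dp":[-0.045,-0.141,0],"turn":[0,0,0],"claw":0},{"dp":[-0.06,-0.188,0],"turn":[0,0,0],"claw":0},{"dp":[-0.075,-0.235,0],"turn":[0,0,0],"claw":0},{"dp":[-0.09,-0.282,0],"turn":[0,0,0],"claw":0},{"dp":[-0.09,-0.282,0],"turn":[0,0,0],"claw":0},{"dp":[-0.09,-0.282,0],"turn":[0,0,0],"claw":0}]'
python3 - <<'E'
from h import *
d=cam("top");cv2.imwrite("pics/top4.png",cv2.resize(d["pixels"][90:330,120:520],None,fx=2,fy=2,interpolation=cv2.INTER_CUBIC))
im=cv2.cvtColor(d["pixels"],cv2.COLOR_BGR2HSV)
for k,(x0,x1,lo,hi) in {"red":(220,275,172,188),"yel":(300,360,20,32),"blu":(375,440,105,125)}.items():
    m=cv2.inRange(im[140:260,x0:x1],np.array((lo,120,60)),np.array((hi,255,255)))
    if k=="red": m|=cv2.inRange(im[140:260,x0:x1],np.array((0,150,80)),np.array((8,255,255)))
    n,l,st,ce=cv2.connectedComponentsWithStats(m);P=[]
    for i in range(1,n):
        if st[i,4]>80:P.append(onz(d,ce[i]+[x0,140],60 if not P else 46)[0][:2])
    print(k,np.round(P,1).tolist(),[round(float(np.hypot(*(P[0]-p))),1) for p in P[1:]])
print(ctrl.get_obs()["ee_pos"],ctrl.get_obs()["ft_force"])
s=cam("side");cv2.imwrite("pics/side4.png",s["pixels"])
E
```

```text
t: 10.5
ee_pos: [497.3, -197.0, 202.0]
orientation: [-3.138, 0.135, 0.002]
ft_force: [0.4, -0.6, -0.3]
width: 0.3
t: 11.3
ee_pos: [407.2, -479.6, 200.0]
orientation: [-3.138, 0.139, 0.001]
ft_force: [-0.1, 0.3, -0.4]
width: 0.9
red [[661.7, 195.2], [583.4, 192.2]] [78.4]
yel [[664.0, -4.9], [586.1, -11.8]] [78.2]
blu [[644.0, -211.3], [467.8, -193.3]] [177.1]
[ 407.74260764 -478.54807422  199.92094568] [-0.07317271  0.90094401  0.52328924]
```

View pics/top4.png

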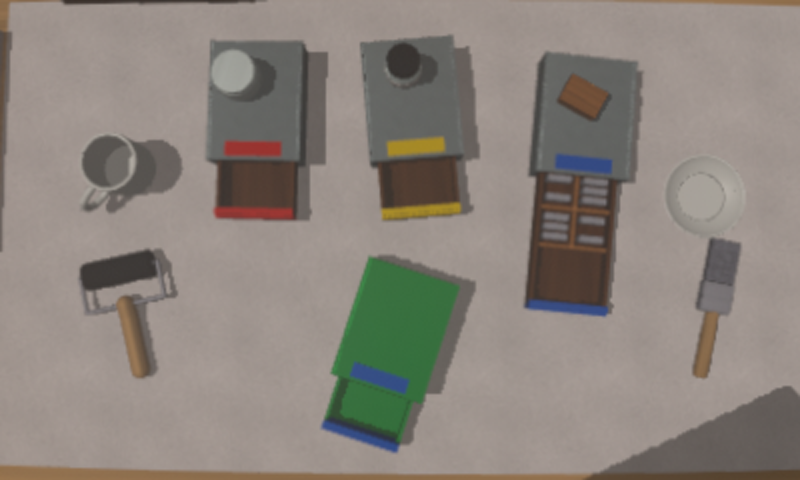

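View pics/side4.png

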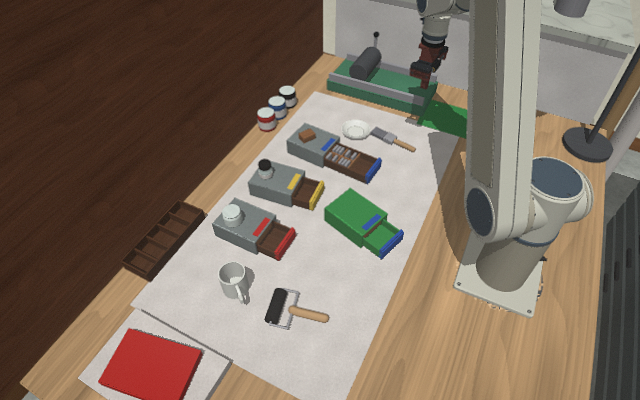

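Blue is drawn out: its lip is at (567,308) in the crop, 177 mm from the sticker against about 78 at home, so travel is about 99 mm. Red and yellow are home, the bystanders are unchanged and the hand is clear. Handing in.

```bash
python3 -c "
from workcell import ctrl;print(ctrl.close_job());print(ctrl.get_obs()['t'])"
```

```text
the job is handed in; nothing more can be done
None
the job is handed in; nothing more can be done
```

The red tray is home, the blue tray is drawn out to its stop, and the job is handed in at about 11.4 s. No verdict is reported.

- **Red tray:** I pushed it in with closed fingertips until it met its hard stop, at about 10 N. Its lip now sits 78.4 mm from its sticker, against 78.2 mm for the yellow tray, which was never touched.
- **Blue tray:** I lowered the fingertip into the pocket behind the lip and drew the tray along the housing's axis (turned about -5°) to its hard stop, at about 12 N. Its outer face was never approached. I then released inwards and lifted out.
- **Last checks:** The blue lip is 177.1 mm from its sticker. Taking the other trays' 78 mm as home, that is about 99 mm of travel. The bystanders looked unmoved in the top and side pictures. The hand is clear at 200 mm height with about 1 N residual force.
- **One small disagreement:** The blue lip first measured about 83 mm from its sticker, not 78. The tray was probably left some 4 mm open, or the measurement was off by that much. The hard stop confirmed it was fully out.

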